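# Set the root gap of a butt joint with a spacer and hold the plate for tacking

## Task

Get the two steel plates in the fit-up jig ready to tack: shut the cam clamp on the back plate by pushing its lever all the way down, then stand the steel spacer in the joint between the plates, where the gap is wide enough to take it, down on the backing strip and leaving about a centimetre of the joint free at each end for the tacks, and let go of it. Then push the front plate squarely up against the spacer, so that spacer and both plates touch tightly, and finish holding it pressed there; do not let go. Leave the other things on the bench where they lie.

Things in the scene. Friction and masses are not known exactly. Their poses are not given: they have to be found in the camera images.
- jig: Fit-up jig, fixed, base plate 170 x 170 mm on 50 mm box sections, top 58 mm above the bench. Origin: on the bench under the middle of the joint. +x points away from the operator to the fence (80 mm high, face at x = 66.7 mm); y runs along the joint. Plates and spacer stand on a dark backing strip (x = -25 to 25, y = -81 to 81 mm), its top at z = 64 mm, like a rest at x = -64 to -52.
- back_plate: Loose square-edged steel plate 60 (x) x 150 (y) x 10 mm in the back of the jig, against the fence and between two end pins; hardly moves. Origin: centre of its underside, at jig x = 36, z = 64 mm; its joint edge is at its own x = -30 mm.
- front_plate: Loose square-edged steel plate 60 (x) x 150 (y) x 10 mm, 0.7 kg, sliding flat on strip and rest, up to 0.16 rad askew either way: the gap (16 to 19 mm mid-length) tapers to one end. Origin: centre of its underside, 64 mm above the bench; joint edge at x = 30, pushed edge at x = -30 mm. As it squares up it also shifts along y towards the wide end; a finger that drags there can jam it askew.
- spacer: Steel gap spacer, 0.2 kg, standing upright on the bench at the right: a blade 12 mm thick (x), 70 mm long (y), 20 mm high with rounded lower edges; on the middle of its top a grip stub 12 mm thick (x), 28 mm wide (y), from 20 to 46 mm height, to be gripped over either. Origin: centre of its underside; z up.
- clamp (a joint): Angle of the cam clamp's lever, rad: 0 = shut (lever level, cam on the back plate), 0.55 to 0.95 at the start (raised). It stays where it is left; 3 to 6 N at the grip turns it. It turns about a pin along jig x at jig (48, 50, 90) mm; shut, it lies along jig +y with its end 100 mm from the pin; open, that end is swung up.
- clamp_grip (a point): Middle of the lever's black round grip (17 mm thick, 50 mm long), 75 mm from the pin (when shut at jig x = 48, y = 125 mm, 98 mm above the bench).
- spanner_13: Bystander: spanner 22 x 150 x 8 mm, lying near the front edge of the bench.
- spanner_17: Bystander: spanner 27 x 184 x 8 mm, lying in front of the black tub.
- tungsten_tube: Bystander: pale plastic electrode tube with a red cap, 19 x 160 x 19 mm, lying in front of the tub.
- flat_bar: Bystander: flat bar 10 x 115 x 8 mm, lying behind the spacer.
- bolt: Bystander: hexagon bolt 19 x 57 x 17 mm, lying in front of the tub.
- bracket: Bystander: small angle bracket 34 x 44 x 30 mm near the front edge of the bench (its origin lies 17 mm in front of it).
- paste_tin: Bystander: round white tin with a red lid, 65 mm across, 37 mm high, right of the jig.
- g_clamp: Bystander: G-clamp lying flat, 132 x 126 x 14 mm, at the right beyond the spacer.

How it is judged:
On the way, in this order (a step that is already met when the one before it is completed fails the run):
1. the cam clamp is shut on the back plate (lever within 0.08 rad of level) (value of joint clamp below 0.08 rad), for 0.2 s.
2. the spacer stands in the joint, down on the backing strip and let go (z of spacer in the frame of jig between 0.062 and 0.067 m and x of spacer in the frame of jig between -0.014 and 0.006 m and y of spacer in the frame of jig between -0.045 and 0.045 m and angle between spacer's own z axis and vertical below 0.3 rad and contact force between the fingers and spacer below 0.3 N and value of joint clamp below 0.12 rad), for 0.2 s.
At the end, for the whole second after the job is handed in: Clamp shut; spacer upright on the strip, 7 mm or more of both plates free beyond each blade end; front plate flat, parallel within 0.03 rad, gap 10.5 to 14 mm; held: fingers push it with over 3 N, over 1 N passes through the spacer into the back plate, spacer not gripped (value of joint clamp below 0.1 rad and z of spacer in the frame of jig between 0.062 and 0.0665 m and y of spacer in the frame of front_plate between -0.033 and 0.033 m and y of spacer in the frame of back_plate between -0.033 and 0.033 m and angle between the y axis of spacer and the y axis of back_plate, either way round below 0.04 rad and angle between spacer's own z axis and vertical below 0.08 rad and x of front_plate in the frame of back_plate between -0.074 and -0.0705 m and angle between the y axis of front_plate and the y axis of back_plate, either way round below 0.03 rad and z of front_plate in the frame of jig between 0.0625 and 0.0655 m and angle between front_plate's own z axis and vertical below 0.03 rad and x of back_plate in the frame of jig above 0.033 m and contact force between the fingers and front_plate above 3 N and contact force between front_plate and spacer above 1 N and contact force between spacer and back_plate above 1 N and contact force between the fingers and spacer below 0.3 N); the arm keeps its last pose, push and grip.
It fails at once if a bystander is shoved more than 30 mm (distance of any of spanner_13, spanner_17, tungsten_tube, flat_bar, bolt, bracket, paste_tin, g_clamp from where it was at the start of the episode above 0.03 m).
It also fails if it takes over 72 s, if anything falls off the work surface, if the arm or the gripper's body presses on something with over 40 N, if the wrist force passes 120 N, or if a joint passes its speed limit or range.

## Robot

A 6-joint arm with a two-finger parallel gripper is mounted at the origin on a cart in front of the work surface, level with it; the furniture and walls round the work are solid. World frame = base frame: x ahead of the robot, y to its left, z up, the work surface at z = 0. Lengths are in m, angles in rad, forces in N, time in s.
With the tool pointing down it reaches from about 0.15 to 0.775 m from the base axis. Payload 6.1 kg.
Tool frame: the origin (TCP) lies on the centre line of the jaws, within the pads' length; the fingertips stand tcp_to_tips ahead of it and the grasp point (between the pads) lies 3 mm ahead of it (tcp_to_tips is the distance from the TCP to the fingertips, in m); z points along the fingers, y is the direction in which the jaws open and shut (so a half turn about z gives the same grasp; the last joint's range is limited). The gripper opens to 85 mm and grips with 20 to 120 N. Pads are 22 mm wide; open, the fingers measure 114 mm over their backs; the gripper's body (76 mm by 85 mm) begins 54 mm behind the grasp point. The pads swing forward as they close: fully open they stand 13 mm farther back than shut.
Start: joints at [1.212, 0.126, -0.04, 1.405, 0, 1.571], TCP at [0.184, 0.492, 0.253] pointing down, gripper open.
Joint ranges: [-2.72, 2.72], [-0.95, 1.95], [-1.27, 1.35], [-1.78, 2.02], [-1.46, 1.47], [-3.14, 3.14]. Speed limits (rad/s): [2.39, 2.39, 3.01, 3.14, 3.14, 3.14].

## Interface

Orientations are given as a unit quaternion [w, x, y, z].
In Python, from workcell import move_pose, move_l, set_joints, command_gripper, pause, ik, capture, camera_info, PlanningError, close_job, read_clock, read_joints, read_joint_velocities, read_joint_torque, read_tcp_pos, read_tcp_rot, read_wrist_force, read_moment, read_gripper_width, tcp_to_tips gives the robot as it stands. Calls block until the motion is done:
- move_pose(position, orientation): joint-space move of the TCP to a pose.
- move_l(position, rot=None, velocity=0.15, threshold=None): straight line of the TCP; rot=None keeps the orientation; velocity is the mean speed in m/s. With threshold (N) it stops when the force on the tool has changed by that much, and returns True; else False.
- set_joints(angles): joint-space move.
- command_gripper(opening, effort=None): finger opening in m; effort is the grip in N (None keeps the last); returns when the fingers have stopped.
- pause(seconds).
- ik(position, orientation): joint angles nearest the present ones, or None.
- capture(name): name is "scene" or "side" or "wrist"; returns the picture (384x512x3 uint8, red, green, blue); there is no depth.
- camera_info(name): a dict with "fx", "fy", "cx", "cy" (pixels), "k1" (the pictures are not rectified: a ray, as slopes to the right and down, at radius r is drawn at 1 + k1 r^2 times it, then the intrinsics apply), "R" (3x3) and "t" (3): a world point X has camera coordinates R X + t. Camera axes: x right, y down, z forward; pixel columns grow to the right and rows downward; lengths in m; the calibration is good to about 2 mm. A picture is of the moment at which its call begins: read the wrist's pose just before it. camera_info takes no time and is no camera call; for the wrist camera it gives the pose at the moment of the call.
A pose or a line that the arm cannot do raises PlanningError and nothing moves.
- close_job(): hands the job in, once; it reports no verdict.
Readings, each from a call of its own:
- read_clock(): time.
- read_joints(): joint angles.
- read_joint_velocities(): joint speeds.
- read_joint_torque(): joint torques, N m.
- read_tcp_pos(): TCP position.
- read_tcp_rot(): TCP orientation.
- read_wrist_force(): force on the tool from outside, world axes, zero at the start.
- read_moment(): the same for the moment, N m.
- read_gripper_width(): finger opening in m.
Only numpy, scipy, OpenCV 4.12 (cv2) and the standard library are available. Lean on these libraries where they do the work, as an engineer would, in place of code of your own. Each camera call takes 0.05 s, during which the arm holds its last target. There are 200 camera calls.

## Working session

There is one attempt and no reset: what is moved stays moved. The work goes in short steps, each a Python script; the robot and the scene stay as the last script left them, time stands still between calls to the robot, and variables do not carry over. Pictures are saved under pics/ and viewed, about 8 in all and at most 12, crops included, and the job is handed in when it is done.

```bash
ls; mkdir -p pics; python3 - <<'E'
from workcell import *
import cv2,numpy as np
print(read_clock(),tcp_to_tips() if callable(tcp_to_tips) else tcp_to_tips,read_tcp_rot(),read_gripper_width())
for n in("scene","side"):
    i=camera_info(n);print(n,{k:np.round(v,3).tolist() for k,v in i.items()})
    cv2.imwrite(f"pics/{n}0.png",cv2.resize(capture(n)[:,:,::-1],(800,600),interpolation=cv2.INTER_CUBIC))
E
```

```text
pics
0.0 0.022 [-1.55593338e-04  1.78440645e-01  9.83950348e-01 -7.90760707e-04] 0.0853571567887721
scene {'fx': 442.493, 'fy': 442.493, 'cx': 256.243, 'cy': 193.62, 'k1': -0.087, 'R': [[-0.709, -0.705, -0.017], [-0.54, 0.56, -0.628], [0.452, -0.436, -0.778]], 't': [0.327, 0.282, 1.505]}
side {'fx': 466.696, 'fy': 466.696, 'cx': 256.781, 'cy': 192.593, 'k1': -0.125, 'R': [[0.691, -0.723, -0.012], [-0.588, -0.553, -0.59], [0.42, 0.415, -0.807]], 't': [-0.333, 0.32, 1.32]}
```

View pics/scene0.png

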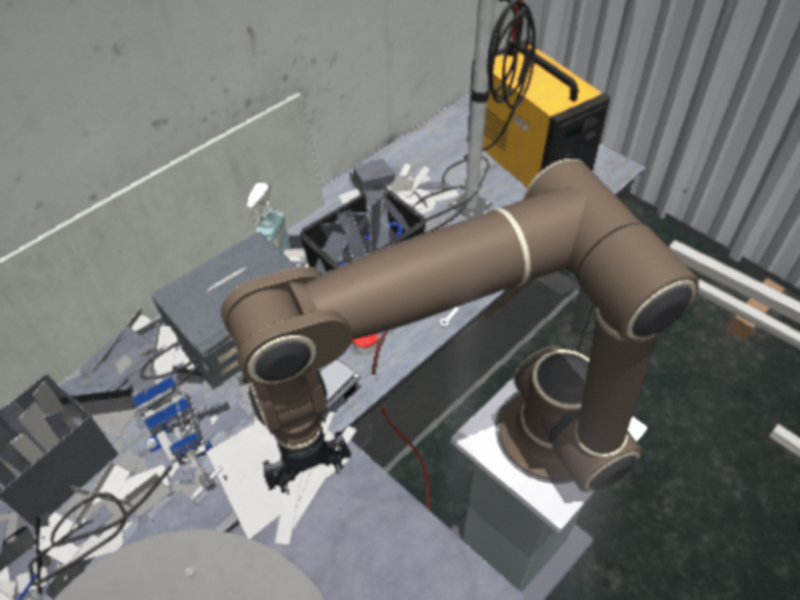

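View pics/side0.png

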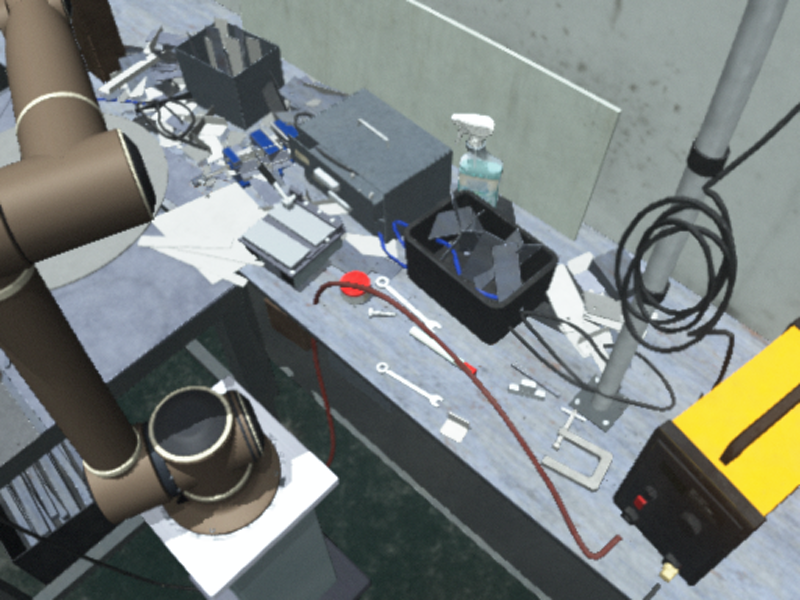

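The side view shows the jig at (290,240), tin at (355,283), spacer at (527,385) with the flat bar behind it, and the G-clamp at (580,460), in 800x600 pixels. The scene view is mostly blocked by the arm.

```bash
cat > h.py <<'E'
from workcell import *
import numpy as np, cv2
from scipy.spatial.transform import Rotation as Rn
def K(i): return np.array([[i['fx'],0,i['cx']],[0,i['fy'],i['cy']],[0,0,1]]),np.array([i['k1'],0,0,0,0])
def ray(i,uv):
    k,d=K(i); p=cv2.undistortPoints(np.array(uv,float).reshape(-1,1,2),k,d)[:,0]
    R=np.array(i['R']);t=np.array(i['t'])
    return -R.T@t,np.c_[p,np.ones(len(p))]@R
def toplane(i,uv,z):
    c,d=ray(i,uv); return c+d*((z-c[2])/d[:,2])[:,None]
def proj(i,X):
    k,d=K(i); return cv2.projectPoints(np.array(X,float).reshape(-1,1,3),cv2.Rodrigues(np.array(i['R']))[0],np.array(i['t'],float),k,d)[0][:,0]
def q(yaw,tilt=0):  # tool down, jaw axis y at 'yaw' from world -y... tool y = Rz(yaw)*(-Y)
    r=Rn.from_euler('z',yaw)*Rn.from_euler('x',np.pi)
    x,y,z,w=r.as_quat(); return np.array([w,x,y,z])
def snap(n,f):
    import pickle
    i=camera_info(n);im=capture(n);pickle.dump((i,im),open(f'pics/{f}.pkl','wb'))
    cv2.imwrite(f'pics/{f}.png',cv2.resize(im[:,:,::-1],(800,600),interpolation=cv2.INTER_CUBIC));return i,im
E
python3 - <<'E'
from h import *
i=camera_info('side')
for n,uv,z in [('plate corners',[(247,238),(285,205),(343,234),(303,268)],.074),('spacer',[(527,388)],.0),('tin',[(355,283)],.037),('gclamp',[(580,460)],0),('bar',[(535,378)],0)]:
    print(n,toplane(i,np.array(uv)*.64,z).round(3).tolist())
w=camera_info('wrist');R=np.array(w['R']);print('wristcam pos',-R.T@w['t'],'fwd',R[2],'right',R[0],w['fx'],w['k1'])
print(read_tcp_pos(),Rn.from_quat(np.roll(read_tcp_rot(),-1)).as_matrix().round(3))
E
```

```text
plate corners [[0.37, 0.351, 0.074], [0.49, 0.365, 0.074], [0.519, 0.207, 0.074], [0.398, 0.2, 0.074]]
spacer [[0.531, -0.294, 0.0]]
tin [[0.463, 0.115, 0.037]]
gclamp [[0.478, -0.461, 0.0]]
bar [[0.56, -0.292, 0.0]]
wristcam pos [0.12352738 0.51416849 0.37347814] fwd [ 0.24172776 -0.09173061 -0.96599854] right [ 0.34968636  0.93686569 -0.00146001] 273.0092857227456 -0.05987685386676419
[0.18424204 0.49125473 0.25259515] [[-0.936  0.351 -0.001]
 [ 0.351  0.936 -0.001]
 [ 0.    -0.001 -1.   ]]
```

```bash
python3 - <<'E'
from h import *
move_pose([0.43,0.285,0.25],q(np.pi+0.15)); 
i,im=snap('wrist','jig1'); snap('side','side1'); print(read_clock(),read_tcp_pos(),read_joints().round(2) if hasattr(read_joints(),'round') else read_joints())
E
```

```text
1.4167 [0.42945303 0.28581689 0.24997633] [ 0.59  0.11 -0.07  1.4   0.    0.44]
```

View pics/jig1.png

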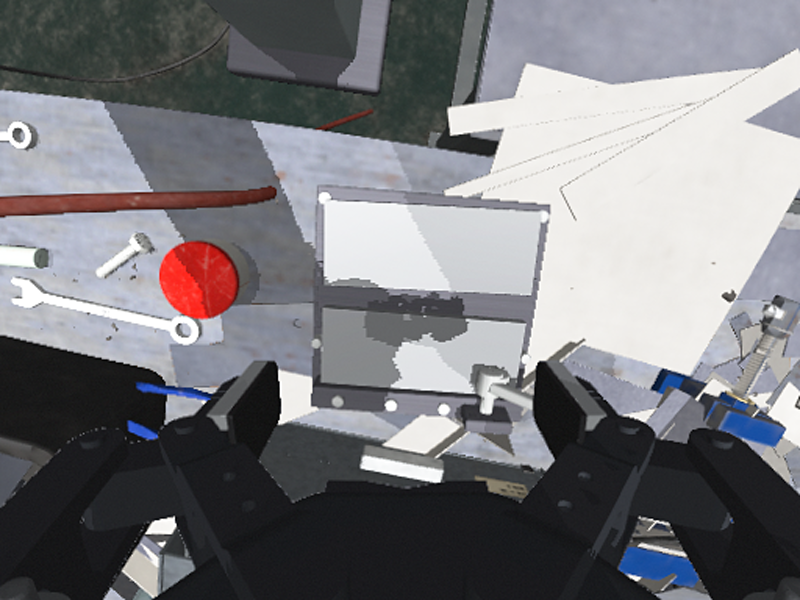

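The wrist view shows the front plate at about (322..540, 202..296), the back plate at (322..527, 309..398), and the clamp pin near (485,380). The lever's grip is hidden behind the right finger.

```bash
python3 - <<'E'
from h import *
import pickle
i,im=pickle.load(open('pics/jig1.pkl','rb'))
P=lambda uv,z:toplane(i,np.array(uv)*.64,z)[:,:2]
for n,uv,z in [('front',[(324,201),(540,215),(533,297),(321,284)],.074),('back',[(325,307),(526,320),(522,398),(322,386)],.074),('base near',[(317,185),(551,205)],.058),('basefar',[(311,406)],.058),('spacer',[(0,0)],0)]:
    p=P(uv,z);print(n,p.round(4).tolist());
    for a,b in zip(p,np.roll(p,-1,0)): print('   len',np.linalg.norm(b-a).round(4),'ang',np.arctan2(-(b-a)[0],(b-a)[1]).round(3))
c=cv2.resize(im[110:275,190:350,::-1],None,fx=4.8,fy=3.6*4/3*.75*1,interpolation=cv2.INTER_CUBIC)
cv2.imwrite('pics/crop1.png',cv2.resize(im[115:270,190:350,::-1],None,fx=3.8,fy=3.8,interpolation=cv2.INTER_CUBIC))
E
```

```text
front [[0.3849, 0.2219], [0.3717, 0.37], [0.4297, 0.3783], [0.4432, 0.2258]]
   len 0.1488 ang 0.089
   len 0.0586 ang -1.429
   len 0.1531 ang -3.053
   len 0.0584 ang 1.639
back [[0.4598, 0.2304], [0.4475, 0.3772], [0.5101, 0.3886], [0.523, 0.2344]]
   len 0.1473 ang 0.084
   len 0.0636 ang -1.391
   len 0.1547 ang -3.058
   len 0.0633 ang 1.634
base near [[0.3756, 0.2128], [0.3637, 0.3815]]
   len 0.1691 ang 0.07
   len 0.1691 ang -3.071
basefar [[0.551, 0.225]]
   len 0.0 ang -0.0
spacer [[0.2614, -0.0815]]
   len 0.0 ang -0.0
```

View pics/crop1.png

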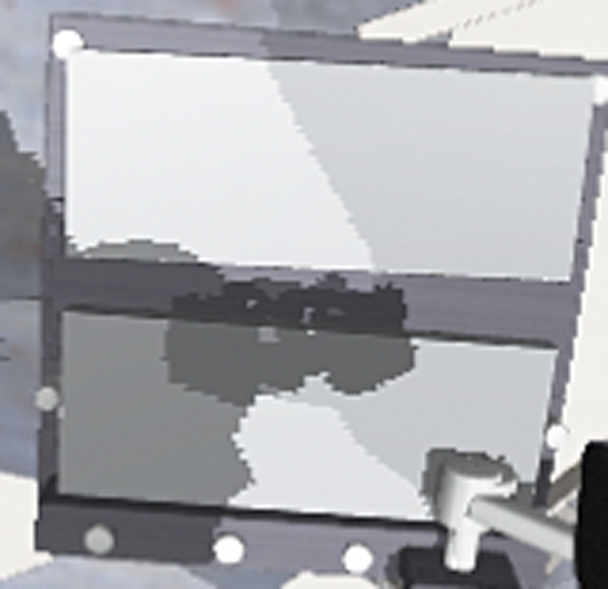

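```bash
python3 - <<'E'
from h import *
import pickle
i,im=pickle.load(open('pics/jig1.pkl','rb'))
P=lambda uv,z:toplane(i,np.array([190,115])+(np.array(uv)-1.5)/3.8,z)[:,:2]
for n,uv,z in [('front',[(65,51),(592,91),(572,281),(65,257)],.074),('back',[(62,312),(558,349),(548,500),(57,493)],.074),('base',[(55,14),(607,62),(38,550)],.058)]:
    p=P(uv,z);print(n,p.round(4).tolist(),p.mean(0).round(4));
    for a,b in zip(p,np.roll(p,-1,0)): print('   len',np.linalg.norm(b-a).round(4),'ang',np.arctan2(-(b-a)[0],(b-a)[1]).round(3))
E
```

```text
front [[0.3844, 0.2211], [0.3727, 0.37], [0.4281, 0.3768], [0.4435, 0.2273]] [0.4072 0.2988]
   len 0.1494 ang 0.079
   len 0.0558 ang -1.449
   len 0.1503 ang -3.039
   len 0.0594 ang 1.675
back [[0.4605, 0.2281], [0.4495, 0.3774], [0.499, 0.3856], [0.5198, 0.2323]] [0.4822 0.3059]
   len 0.1497 ang 0.073
   len 0.0502 ang -1.406
   len 0.1547 ang -3.007
   len 0.0594 ang 1.642
base [[0.3752, 0.2141], [0.364, 0.3777], [0.5501, 0.2256]] [0.4298 0.2725]
   len 0.164 ang 0.069
   len 0.2403 ang -2.256
   len 0.1753 ang 1.637
```

```bash
cat >> h.py <<'E'
PSI=0.072; O=np.array([0.449,0.3023])
def J(x,y,z): return [*(O+Rn.from_euler('z',PSI).as_matrix()[:2,:2]@[x/1e3,y/1e3]),z/1e3]
def inJ(p): return (Rn.from_euler('z',-PSI).as_matrix()[:2,:2]@(np.array(p)[:2]-O)*1e3).round(1),round(p[2]*1e3,1)
QJ=q(np.pi+PSI)
E
python3 - <<'E'
from h import *
move_pose(J(48,95,225),QJ); command_gripper(0.0,40)
T=tcp_to_tips()*1e3 if callable(tcp_to_tips) else tcp_to_tips*1e3
print('tips',T,read_gripper_width())
move_l(J(48,97,180+T),velocity=.15)
snap('wrist','lev0')
r=move_l(J(48,118,105+T),velocity=.06,threshold=20)
print(r,inJ(read_tcp_pos()),read_wrist_force(),read_clock())
if r:
    r=move_l(J(48,118,104+T),velocity=.03,threshold=30)
    print(r,inJ(read_tcp_pos()),read_wrist_force(),read_clock())
move_l(J(48,112,180+T),velocity=.2)
move_pose(J(10,-5,250),QJ)
snap('wrist','lev1'); print(read_clock())
E
```

```text
tips 22.0 9.780374417671916e-05
False (array([ 48.1, 118.3]), np.float64(128.0)) [-1.31214242  1.03659028  8.66803597] 4.575
5.7417
```

View pics/lev1.png

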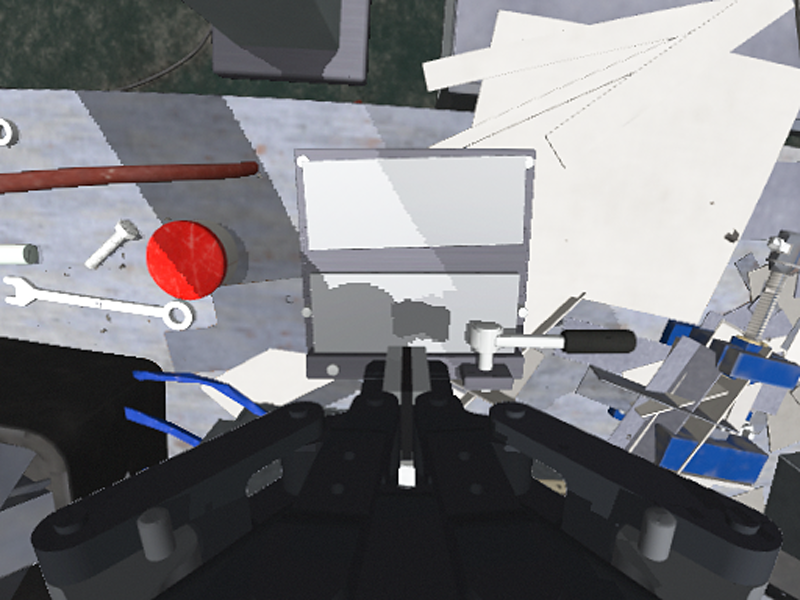

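The lever is now level: its grip lies at (600,341) along +y, and the fingertips stopped at 106 mm, as a shut lever requires. Next I look at the spacer from close by.

```bash
python3 - <<'E'
from h import *
print('pole',toplane(camera_info('side'),np.array([[600,398]])*.64,0).round(3))
move_pose([0.5,-0.29,0.22],q(np.pi)); command_gripper(0.05)
snap('wrist','sp0'); print(read_clock(),read_tcp_pos())
E
```

```text
pole [[ 0.611 -0.413  0.   ]]
8.4417 [ 0.49999873 -0.2899668   0.22000957]
```

View pics/sp0.png

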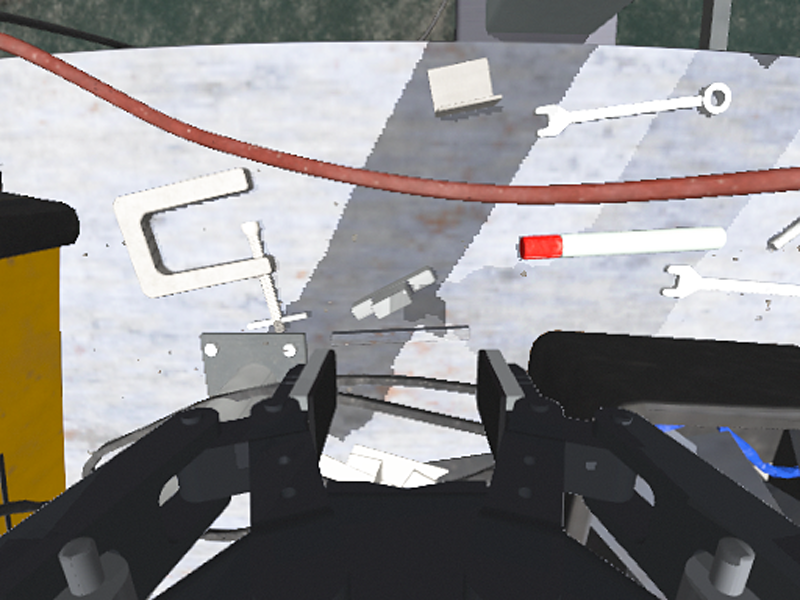

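The spacer is at about (395,295), turned roughly 0.4 rad, with the flat bar just behind it at (400,330).

```bash
python3 - <<'E'
import pickle,cv2
i,im=pickle.load(open('pics/sp0.pkl','rb'))
cv2.imwrite('pics/crop2.png',cv2.resize(im[165:220,215:290,::-1],None,fx=10,fy=10,interpolation=cv2.INTER_CUBIC))
E
```

```text
(no output)
```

View pics/crop2.png

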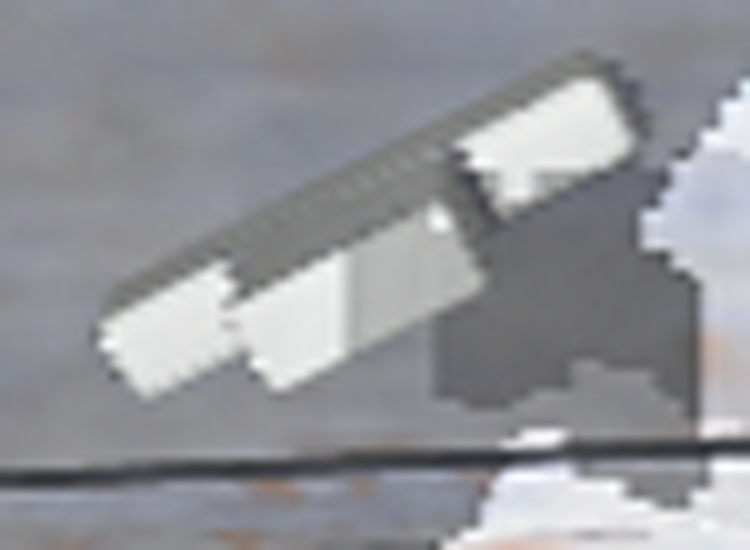

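```bash
python3 - <<'E'
from h import *
import pickle
i,im=pickle.load(open('pics/sp0.pkl','rb'))
P=lambda uv,z:toplane(i,np.array([215,165])+np.array(uv)/10-.5,z)[:,:2]
for n,uv,z in [('stub',[(235,315),(435,205),(485,278),(275,390)],.046),('blade',[(100,340),(595,78),(638,135),(148,400)],.02),('bar',[(0,480),(750,440)],.008)]:
    p=P(uv,z);print(n,p.mean(0).round(4),[(np.linalg.norm(b-a).round(4),np.arctan2(-(b-a)[0],(b-a)[1]).round(3)) for a,b in zip(p,np.roll(p,-1,0))],p.round(3).tolist() if n=='bar' else '')
E
```

```text
stub [ 0.5184 -0.3008] [(np.float64(0.0259), np.float64(0.516)), (np.float64(0.0101), np.float64(-0.983)), (np.float64(0.0272), np.float64(-2.634)), (np.float64(0.0099), np.float64(2.029))] 
blade [ 0.5185 -0.3005] [(np.float64(0.0686), np.float64(0.498)), (np.float64(0.0087), np.float64(-0.922)), (np.float64(0.0686), np.float64(-2.631)), (np.float64(0.0096), np.float64(2.206))] 
bar [ 0.551  -0.3002] [(np.float64(0.0969), np.float64(0.058)), (np.float64(0.0969), np.float64(-3.083))] [[0.554, -0.349], [0.548, -0.252]]
```

```bash
python3 - <<'E'
from h import *
Q=q(.505+np.pi/2); p=[.5185,-.3007]
move_pose([*p,.15],Q); move_l([*p,.047],velocity=.12,threshold=15)
print(read_tcp_pos(),read_wrist_force())
command_gripper(0.0,50); print('w',read_gripper_width())
move_l([*p,.22],velocity=.2); print('w',read_gripper_width(),read_wrist_force())
move_pose(J(0,5,170),q(PSI+np.pi/2)); print('w',read_gripper_width(),inJ(read_tcp_pos()),read_clock())
snap('wrist','pl0')
E
```

```text
[ 0.5190019  -0.30101232  0.04787255] [-0.56835728 -0.39259409  0.60199549]
w 0.010842253933599102
w 0.011004731998201862 [-0.57497111  0.38980183 -1.3447562 ]
w 0.010460262574888322 (array([0.4, 4.5]), np.float64(170.0)) 14.0917
```

View pics/pl0.png

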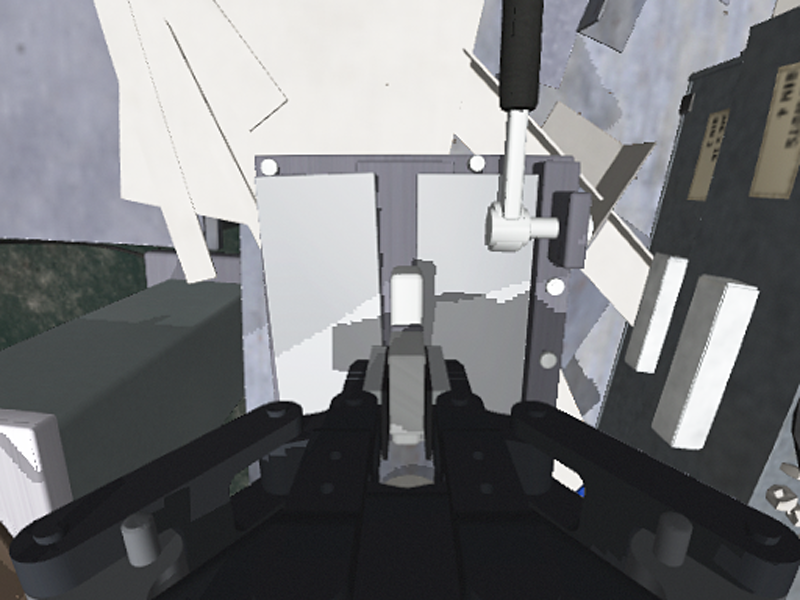

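The spacer is held over the joint: its blade end is at (390..422, 270..325), the front plate edge at (376,175)–(382,310), and the back plate edge at (418,175)–(420,262).

```bash
python3 - <<'E'
from h import *
import pickle
i,im=pickle.load(open('pics/pl0.pkl','rb'))
g=im.astype(int)
for r in (115,125,135,145,155,160): print(r,g[r,234:280,1].tolist())
for r in (180,190,200): print(r,g[r,244:276,1].tolist())
for n,uv,z in [('front',[(376,175),(382,310)],.074),('back',[(418,175),(420,262)],.074),('blade',[(391,280),(422,280),(391,322),(423,322)],.142)]:
    for p in toplane(i,np.array(uv)*.64,z): print(n,inJ(p))
E
```

```text
115 [227, 227, 227, 228, 232, 176, 59, 57, 111, 138, 135, 132, 134, 134, 132, 133, 133, 135, 136, 136, 135, 137, 136, 134, 132, 131, 132, 133, 132, 131, 128, 133, 98, 183, 224, 225, 224, 223, 224, 224, 223, 223, 223, 222, 222, 223]
125 [225, 224, 225, 225, 228, 208, 123, 107, 137, 133, 134, 135, 135, 133, 131, 130, 132, 135, 135, 135, 135, 135, 136, 133, 131, 131, 132, 133, 133, 130, 129, 136, 101, 186, 225, 224, 223, 223, 223, 223, 222, 222, 222, 223, 221, 221]
135 [224, 223, 223, 224, 226, 230, 162, 57, 60, 112, 134, 135, 134, 131, 132, 129, 131, 135, 136, 135, 136, 134, 135, 133, 132, 129, 130, 131, 132, 130, 129, 130, 104, 189, 224, 224, 222, 223, 221, 222, 222, 222, 223, 222, 221, 222]
145 [224, 223, 223, 223, 224, 230, 205, 118, 55, 113, 133, 131, 135, 135, 132, 131, 130, 133, 134, 134, 134, 135, 134, 132, 131, 131, 132, 135, 132, 129, 131, 132, 102, 193, 225, 222, 221, 221, 221, 221, 222, 221, 221, 221, 222, 221]
155 [221, 221, 222, 221, 221, 223, 226, 146, 49, 114, 134, 133, 135, 133, 130, 129, 130, 134, 133, 134, 134, 134, 132, 131, 128, 128, 130, 132, 130, 130, 131, 130, 11
[... 459 characters left out ...]
, 109]
190 [49, 74, 138, 159, 155, 122, 181, 227, 238, 245, 248, 248, 247, 247, 247, 246, 246, 246, 246, 245, 244, 244, 244, 237, 224, 206, 138, 97, 106, 107, 107, 106]
200 [68, 83, 86, 86, 83, 73, 171, 227, 238, 244, 247, 247, 246, 246, 246, 246, 246, 246, 245, 244, 244, 244, 244, 236, 223, 197, 130, 97, 106, 107, 108, 107]
front (array([-13.9,  73.8]), np.float64(74.0))
front (array([-11.9,   4.7]), np.float64(74.0))
back (array([ 6.7, 73.8]), np.float64(74.0))
back (array([ 8.1, 30.5]), np.float64(74.0))
blade (array([-4.5, 36.2]), np.float64(142.0))
blade (array([ 6.6, 36.2]), np.float64(142.0))
blade (array([-4.6, 20.4]), np.float64(142.0))
blade (array([ 7.1, 20.4]), np.float64(142.0))
```

```bash
python3 - <<'E'
from h import *
Q=q(PSI+np.pi/2)
move_l(J(-2.2,4.5,135),Q,velocity=.1)
r=move_l(J(-2.2,4.5,110.5),velocity=.03,threshold=6)
print(r,inJ(read_tcp_pos()),read_wrist_force(),read_clock())
if inJ(read_tcp_pos())[1]<114:
    command_gripper(.035,50); pause(.3)
    move_l(J(-2.2,4.5,190),velocity=.15)
snap('wrist','pl1'); print(read_clock(),read_gripper_width())
E
```

```text
True (array([-2.4,  4.3]), np.float64(112.3)) [-2.07290243 -1.53742283  4.40921604] 15.3583
16.7417 0.03504281662589949
```

View pics/pl1.png

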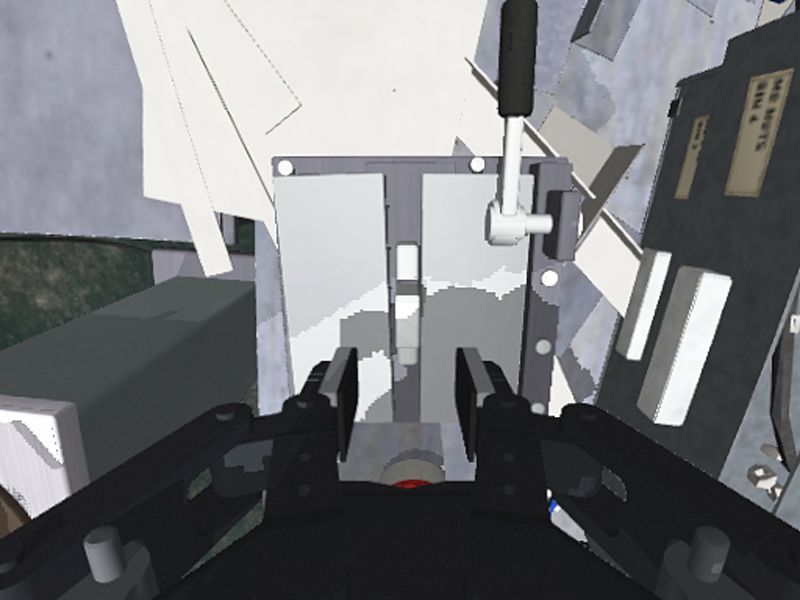

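The spacer stands in the joint at z ≈ 64.4 mm, released and aligned; its blade runs (398..418, 243..) with gaps on both sides. Next is pushing the front plate with two spread fingers, taking the height from a touch on the jig base.

```bash
python3 - <<'E'
from h import *
move_l(J(-50,4.5,200),velocity=.2)
move_pose(J(-92,4.5,130),QJ); command_gripper(.04,50)
r=move_l(J(-92,4.5,68),velocity=.04,threshold=5)
z=read_tcp_pos()[2]*1e3; print('touch',r,inJ(read_tcp_pos()),read_wrist_force())
if r and 70<z<85:
    move_l(J(-92,4.5,z+7.5),velocity=.05)
    print('free',read_wrist_force())
    r=move_l(J(-70,4.5,z+7.5),velocity=.015,threshold=18)
    print('push',r,inJ(read_tcp_pos()),read_wrist_force()); pause(.5)
    print('hold',inJ(read_tcp_pos()),read_wrist_force(),read_moment())
snap('wrist','pu0'); print(read_clock())
E
```

```text
touch False (array([-91.9,   4.6]), np.float64(68.2)) [-0.18378979  0.41662818 -0.23425701]
20.4667
```

View pics/pu0.png

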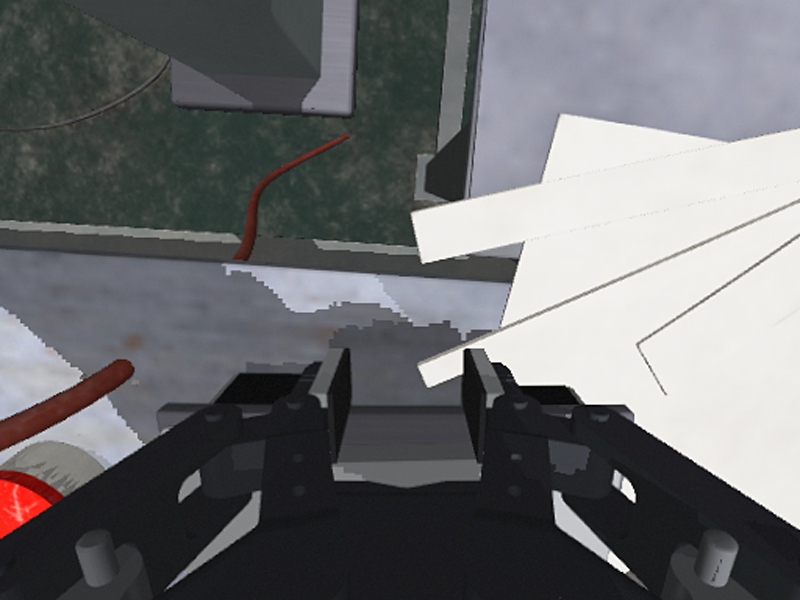

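The fingers went down just outside the base (base edge at row ~408) without touching anything. I'll repeat slightly further in.

```bash
python3 - <<'E'
from h import *
move_l(J(-92,4.5,98),velocity=.1); move_l(J(-85.5,4.5,98),velocity=.1)
r=move_l(J(-85.5,4.5,68),velocity=.03,threshold=5)
z=read_tcp_pos()[2]*1e3; print('touch',r,inJ(read_tcp_pos()),read_wrist_force())
if r and 72<z<84:
    move_l(J(-86,4.5,z+7.5),velocity=.05)
    print('free',read_wrist_force())
    r=move_l(J(-66,4.5,z+7.5),velocity=.015,threshold=18)
    print('push',r,inJ(read_tcp_pos()),read_wrist_force()); pause(.5)
    print('hold',inJ(read_tcp_pos()),read_wrist_force(),read_moment())
snap('wrist','pu1');snap('side','pu1s'); print(read_clock())
E
```

```text
touch True (array([-85.6,   4.5]), np.float64(78.4)) [-0.98293052 -0.72482308  6.64141645]
free [ 0.28875165  0.05118355 -0.39246746]
push True (array([-77.4,   4.1]), np.float64(85.1)) [-0.44641235 -0.65280706 -0.41552012]
hold (array([-78.5,   4. ]), np.float64(84.7)) [-0.10934923 -0.35503378 -0.15330444] [ 0.01551422 -0.00610644  0.00103155]
23.575
```

```bash
python3 - <<'E'
from h import *
for x in (-77,-76,-75,-74,-73,-72,-71):
    r=move_l(J(x,4.5,85.5),velocity=.01,threshold=40); pause(.2)
    f=np.array(read_wrist_force()); print(x,r,inJ(read_tcp_pos()),f.round(2),np.array(read_moment()).round(2))
    if abs(f[0])>18: break
snap('wrist','pu2');i,im=snap('side','pu2s'); 
u=proj(i,J(0,0,74))[0].astype(int); print(u,read_clock())
c=im[u[1]-45:u[1]+45,u[0]-60:u[0]+60,::-1]; cv2.imwrite('pics/pu2c.png',cv2.resize(c,None,fx=6,fy=6,interpolation=cv2.INTER_CUBIC))
E
```

```text
-77 False (array([-77.2,   4.4]), np.float64(85.4)) [-2.14 -0.63  0.22] [-0.07  0.25 -0.01]
-76 False (array([-77.1,   4.4]), np.float64(85.4)) [-5.92 -0.62  2.21] [-0.13  1.17 -0.09]
-75 False (array([-77.1,   4.4]), np.float64(85.3)) [-10.39  -1.13   5.12] [-0.15  1.86 -0.08]
-74 False (array([-76.9,   4.4]), np.float64(85.4)) [-13.06   0.35   6.72] [-0.15  2.53 -0.17]
-73 False (array([-76.9,   4.3]), np.float64(85.3)) [-16.2   -0.65  10.11] [-0.12  3.24 -0.16]
-72 False (array([-76.7,   4.3]), np.float64(85.3)) [-19.34   0.04  11.5 ] [-0.22  3.92 -0.1 ]
[185 146] 26.4583
```

View pics/pu2c.png

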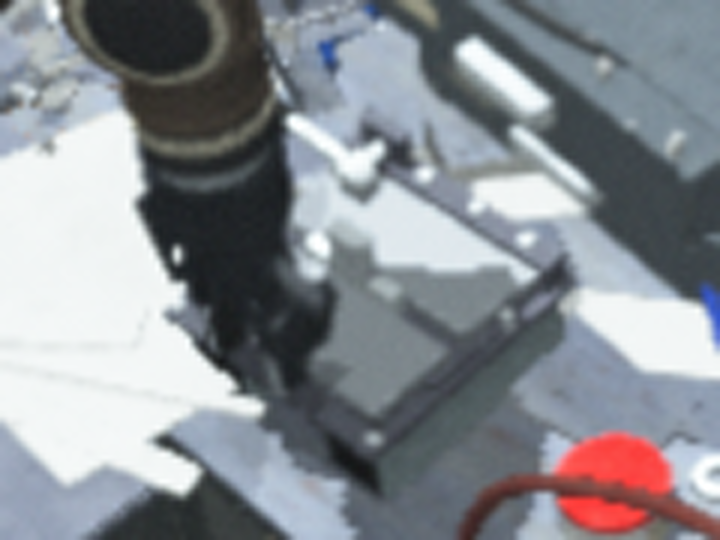

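Contact became stiff at TCP x = -76.9, where a 12 mm gap predicts -77, and the yaw moment is small, so both fingers bear. I'll use one last view (scene and side crops together) to check squareness.

```bash
python3 - <<'E'
from h import *
out=[]
for n,s in(('scene',10),('side',10)):
    i,im=snap(n,'fin_'+n); im=im[:,:,::-1]
    us=proj(i,[J(x,y,74) for x in(-66,66) for y in(-75,75)]); 
    a=us.min(0).astype(int)-4; b=us.max(0).astype(int)+5; a=np.maximum(a,0)
    out.append(cv2.resize(im[a[1]:b[1],a[0]:b[0]],(395,590 if 0 else int(395*(b[1]-a[1])/(b[0]-a[0]))),interpolation=cv2.INTER_CUBIC)); print(n,a,b)
h=max(o.shape[0] for o in out); out=[cv2.copyMakeBorder(o,0,h-o.shape[0],0,5,cv2.BORDER_CONSTANT) for o in out]
cv2.imwrite('pics/fin.png',np.hstack(out)); print(h,read_clock(),inJ(read_tcp_pos()),read_wrist_force(),read_gripper_width())
E
```

```text
scene [163 213] [230 271]
side [151 121] [219 174]
341 26.5583 (array([-76.7,   4.3]), np.float64(85.3)) [-19.73047808  -0.63112899  11.72213684] 0.040243002180348035
```

View pics/fin.png

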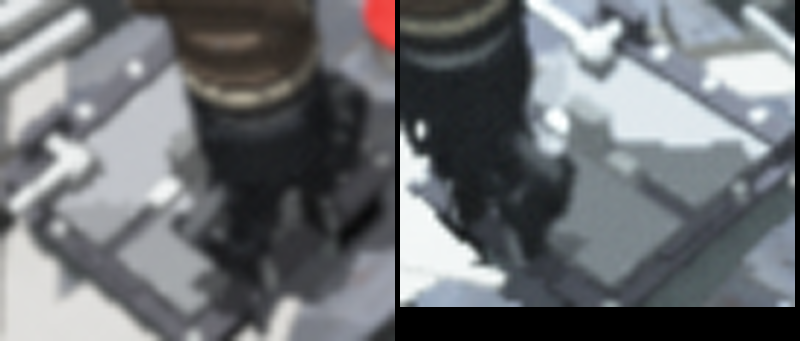

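Both free ends of the joint look narrow and even: scene (110,245), side (690,210). I'll compare the gap width at each end numerically from brightness profiles.

```bash
python3 - <<'E'
from h import *
import pickle
xs=np.arange(-30,26,1.)
for n,ys in(('scene',(45,52,59,66)),('side',(-66,-59,-52,-45))):
    i,im=pickle.load(open(f'pics/fin_{n}.pkl','rb')); g=im.mean(2).astype(np.float32)
    for y in ys:
        u=proj(i,[J(x,y,74) for x in xs]).astype(np.float32)
        v=cv2.remap(g,u[None,:,0],u[None,:,1],cv2.INTER_LINEAR)[0]
        m=v.argmin(); a=np.median(v[:12]); b=np.median(v[-10:])
        def cr(idx,l):
            for k in idx:
                if v[k]>l: return xs[k]
        k=v[m-2:m+3].mean()
        print(n,y,'plates',a.round(),b.round(),'gap',k.round(),'edges',cr(range(m,-1,-1),(a+k)/2),cr(range(m,len(v)),(b+k)/2),'min at',xs[m])
E
```

```text
scene 45 plates 153.0 195.0 gap 102.0 edges -6.0 7.0 min at 1.0
scene 52 plates 167.0 183.0 gap 101.0 edges -7.0 7.0 min at -1.0
scene 59 plates 168.0 168.0 gap 103.0 edges -7.0 6.0 min at 0.0
scene 66 plates 168.0 168.0 gap 104.0 edges -7.0 6.0 min at 0.0
side -66 plates 133.0 132.0 gap 84.0 edges -9.0 4.0 min at -1.0
side -59 plates 133.0 134.0 gap 86.0 edges -9.0 5.0 min at -2.0
side -52 plates 132.0 133.0 gap 86.0 edges -9.0 4.0 min at -2.0
side -45 plates 132.0 132.0 gap 84.0 edges -9.0 4.0 min at -3.0
```

```bash
python3 - <<'E'
from h import *
print(read_wrist_force(),inJ(read_tcp_pos())); close_job()
E
```

```text
[-19.73047808  -0.63112899  11.72213684] (array([-76.7,   4.3]), np.float64(85.3))
the job is handed in; nothing more can be done
```

I handed the job in at about 26.6 s on the robot's clock, with the clamp shut, the spacer in the joint and the front plate held pressed against it. No verdict is reported.

**What I did**
- I pushed the clamp lever down until the fingertips stopped at 106 mm. The top of a shut grip is at 106.5 mm, and a picture showed the lever level.
- I gripped the spacer by its stub, stood it in the joint and let go. Its underside was at about 64.4 mm, with its middle about 4.5 mm off the joint's centre towards the wide end.
- I pushed the front plate square with two fingers spread 40 mm apart and left it pressed.

**Last checks**
- **Push:** the plate was held with about 19.7 N along the push. The fingers stopped at jig x = -76.7 mm, against -77 mm expected for a 12 mm gap.
- **Squareness:** the gap measured about 13 to 14 mm at both ends in coarse pictures, so the plates look parallel.

**What went wrong or is less certain**
- The first touch to find the jig's height missed the base, so I repeated it further in.
- The first push stopped early with no lasting force, so I pushed again in small steps.
- The hold also has about 12 N pressing down on the plate edge.
- The arm hid part of the joint at the end, so the final squareness rests on the two end gaps and the push readings. I did not measure the spacer's contact forces directly.
- I did not measure the bystanders again afterwards. I planned the moves to stay clear of them, and no unexpected contact showed.

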